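# Sort full slide cartons from used-up ones by weight and put away the stock

## Task

The slide cartons lying about the bench, and any already in the drawer, all look alike, so lift each to feel whether it is full or used up: the full ones belong inside the drawer of the white drawer unit, the empty ones inside the grey recycling tray. Finish with the drawer pushed fully shut against its stop and everything at rest, without knocking over or shoving aside the amber jar and the Petri dishes.

Things in the scene. Friction and masses are not known exactly. Their poses are not given: they have to be found in the camera images.
- carton_a: Slide carton: closed brown cardboard box with a white label, 80 x 30 x 56 mm (x, y, z), origin at its centre; stands upright (z up) at first. All cartons look alike: a full one (50 glass slides) weighs 225 to 305 g, a used-up empty one 20 to 40 g; only lifting tells which. Some cartons are absent (None from the start).
- carton_b: Slide carton: closed brown cardboard box with a white label, 80 x 30 x 56 mm (x, y, z), origin at its centre; stands upright (z up) at first. All cartons look alike: a full one (50 glass slides) weighs 225 to 305 g, a used-up empty one 20 to 40 g; only lifting tells which. Some cartons are absent (None from the start).
- carton_c: Slide carton: closed brown cardboard box with a white label, 80 x 30 x 56 mm (x, y, z), origin at its centre; stands upright (z up) at first. All cartons look alike: a full one (50 glass slides) weighs 225 to 305 g, a used-up empty one 20 to 40 g; only lifting tells which. Some cartons are absent (None from the start).
- carton_d: Slide carton: closed brown cardboard box with a white label, 80 x 30 x 56 mm (x, y, z), origin at its centre; stands upright (z up) at first. All cartons look alike: a full one (50 glass slides) weighs 225 to 305 g, a used-up empty one 20 to 40 g; only lifting tells which. Some cartons are absent (None from the start).
- carton_e: Slide carton: closed brown cardboard box with a white label, 80 x 30 x 56 mm (x, y, z), origin at its centre; stands upright (z up) at first. All cartons look alike: a full one (50 glass slides) weighs 225 to 305 g, a used-up empty one 20 to 40 g; only lifting tells which. Some cartons are absent (None from the start).
- carton_f: Slide carton: closed brown cardboard box with a white label, 80 x 30 x 56 mm (x, y, z), origin at its centre; stands upright (z up) at first. All cartons look alike: a full one (50 glass slides) weighs 225 to 305 g, a used-up empty one 20 to 40 g; only lifting tells which. Some cartons are absent (None from the start).
- carton_g: Slide carton: closed brown cardboard box with a white label, 80 x 30 x 56 mm (x, y, z), origin at its centre; stands upright (z up) at first. All cartons look alike: a full one (50 glass slides) weighs 225 to 305 g, a used-up empty one 20 to 40 g; only lifting tells which. Some cartons are absent (None from the start).
- drawer (a joint): How far the drawer of the white benchtop drawer unit is pulled out, m: 0 fully shut against its back stop, 0.16 fully open against its front stop; it may start up to 20 mm ajar. Slides level with about 1.5 N of friction, no spring, and stays where it is left. 85 mm of headroom above the drawer's floor as it goes in.
- drawer_handle (a point): Middle of the drawer's handle: level round steel bar, 11 mm thick, 110 mm long along the point's y, its axis 35 mm in front of the drawer's front and 30 mm below the unit's top (110 mm above the bench). Moves with the drawer. The point's x points into the unit; the drawer opens along -x.
- drawer_floor (a point): On the drawer's floor, 17 mm above the bench, mid of the part clear of the unit when fully open; x points into the unit, y left. Drawer inside: x -75 to +155 mm, y -119 to +119 mm; side and back walls 47 mm and front panel 77 mm high above this floor. When fully open the unit's top begins at x = +80 mm. One or two cartons are in the drawer at the start.
- tray: Recycling tray: open grey plastic tray, fixed to the bench; origin under its middle. Inside 210 mm (x) x 190 mm (y), walls and floor 5 mm thick, rim 50 mm above the bench; it holds four standing cartons side by side, two by two.
- oil: Bystander: small amber jar with black cap, 42 mm across, 52 mm high, standing loose among the cartons; origin under its middle.
- dishes: Bystander: loose stack of clear Petri dishes, 94 mm across, 44 mm high, standing behind the cartons; origin under its middle.
Mind the look-alikes: they are no part of the job. What is shaped like the carton_a but turquoise is not meant.

How it is judged:
On the way, in this order (a step that is already met when the one before it is completed fails the run):
1. the drawer is pulled open (value of joint drawer above 0.12 m), for 0.1 s.
2. every carton is sorted: the full ones in the drawer, the empty ones in the tray (((x of carton_a in the frame of drawer_floor between -0.075 and 0.155 m and y of carton_a in the frame of drawer_floor between -0.118 and 0.118 m and z of carton_a in the frame of drawer_floor between 0.01 and 0.06 m and contact force between carton_a and anything else above 1.3 N) or (x of carton_a in the frame of tray between -0.104 and 0.104 m and y of carton_a in the frame of tray between -0.094 and 0.094 m and z of carton_a in the frame of tray between 0.015 and 0.065 m and contact force between carton_a and tray below 1.3 N)) and ((x of carton_b in the frame of drawer_floor between -0.075 and 0.155 m and y of carton_b in the frame of drawer_floor between -0.118 and 0.118 m and z of carton_b in the frame of drawer_floor between 0.01 and 0.06 m and contact force between carton_b and anything else above 1.3 N) or (x of carton_b in the frame of tray between -0.104 and 0.104 m and y of carton_b in the frame of tray between -0.094 and 0.094 m and z of carton_b in the frame of tray between 0.015 and 0.065 m and contact force between carton_b and tray below 1.3 N)) and ((x of carton_c in the frame of drawer_floor between -0.075 and 0.155 m and y of carton_c in the frame of drawer_floor between -0.118 and 0.118 m and z of carton_c in the frame of drawer_floor between 0.01 and 0.06 m and contact force between carton_c and anything else above 1.3 N) or (x of carton_c in the frame of tray between -0.104 and 0.104 m and y of carton_c in the frame of tray between -0.094 and 0.094 m and z of carton_c in the frame of tray between 0.015 and 0.065 m and contact force between carton_c and tray below 1.3 N)) and ((x of carton_d in the frame of drawer_floor between -0.075 and 0.155 m and y of carton_d in the frame of drawer_floor between -0.118 and 0.118 m and z of carton_d in the frame of drawer_floor between 0.01 and 0.06 m and contact force between carton_d and anything else above 1.3 N) or (x of carton_d in the frame of tray between -0.104 and 0.104 m and y of carton_d in the frame of tray between -0.094 and 0.094 m and z of carton_d in the frame of tray between 0.015 and 0.065 m and contact force between carton_d and tray below 1.3 N)) and ((x of carton_e in the frame of drawer_floor between -0.075 and 0.155 m and y of carton_e in the frame of drawer_floor between -0.118 and 0.118 m and z of carton_e in the frame of drawer_floor between 0.01 and 0.06 m and contact force between carton_e and anything else above 1.3 N) or (x of carton_e in the frame of tray between -0.104 and 0.104 m and y of carton_e in the frame of tray between -0.094 and 0.094 m and z of carton_e in the frame of tray between 0.015 and 0.065 m and contact force between carton_e and tray below 1.3 N)) and ((x of carton_f in the frame of drawer_floor between -0.075 and 0.155 m and y of carton_f in the frame of drawer_floor between -0.118 and 0.118 m and z of carton_f in the frame of drawer_floor between 0.01 and 0.06 m and contact force between carton_f and anything else above 1.3 N) or (x of carton_f in the frame of tray between -0.104 and 0.104 m and y of carton_f in the frame of tray between -0.094 and 0.094 m and z of carton_f in the frame of tray between 0.015 and 0.065 m and contact force between carton_f and tray below 1.3 N)) and ((x of carton_g in the frame of drawer_floor between -0.075 and 0.155 m and y of carton_g in the frame of drawer_floor between -0.118 and 0.118 m and z of carton_g in the frame of drawer_floor between 0.01 and 0.06 m and contact force between carton_g and anything else above 1.3 N) or (x of carton_g in the frame of tray between -0.104 and 0.104 m and y of carton_g in the frame of tray between -0.094 and 0.094 m and z of carton_g in the frame of tray between 0.015 and 0.065 m and contact force between carton_g and tray below 1.3 N))), for 0.2 s.
At the end, for the whole second after the job is handed in: Each full carton lies inside the drawer and each empty one inside the tray: centre between the walls, 10 to 60 mm above the floor, at rest (full or empty is told by whether a carton bears on its support with over or under 1.3 N). Drawer shut to within 5 mm (all of step 2 and linear speed of each of carton_a, carton_b, carton_c, carton_d, carton_e, carton_f, carton_g below 0.02 m/s and value of joint drawer below 0.005 m); the robot touches nothing.
It fails at once if The amber jar is knocked over or shoved more than 8 cm (angle between oil's own z axis and vertical above 0.7 rad or distance of oil from where it was at the start of the episode above 0.08 m).
It fails at once if The stack of Petri dishes is knocked over or shoved more than 8 cm (angle between dishes's own z axis and vertical above 0.7 rad or distance of dishes from where it was at the start of the episode above 0.08 m).
Of carton_a, carton_b, carton_d, carton_e, carton_g only 4 to 5 are there at a start; the rules pass over those that are not, and their reading is None.
Of carton_c, carton_f only 1 to 2 are there at a start; the rules pass over those that are not, and their reading is None.
At some moment in a run one of carton_a, carton_b, carton_d, carton_e, carton_g may be knocked a few centimetres aside while the robot is not near it.
Once in a run the grip may slacken for a moment while it holds something.
It also fails if it takes over 208 s, if anything falls off the work surface, if the arm or the gripper's body presses on something with over 40 N, if the wrist force passes 120 N, or if a joint passes its speed limit or range.

## Robot

A 6-joint arm with a two-finger parallel gripper is mounted at the origin on the work surface. World frame = base frame: x ahead of the robot, y to its left, z up, the work surface at z = 0. Lengths are in m, angles in rad, forces in N, time in s.
With the tool pointing down it reaches from about 0.375 to 0.9 m from the base axis. Payload 3.1 kg.
Tool frame: the origin (TCP) lies on the centre line of the jaws, within the pads' length; the fingertips stand 25 mm ahead of it and the grasp point (between the pads) lies 6 mm ahead of it (env.tip_extent is the distance from the TCP to the fingertips, in m); z points along the fingers, y is the line along which they close (so a half turn about z gives the same grasp; the last joint's range is limited). The gripper opens to 87 mm and grips with 3 to 60 N. Pads are 19 mm wide; open, the fingers measure 117 mm over their backs; the gripper's body (75 mm by 190 mm) begins 51 mm behind the grasp point.
Start: joints at [0.98, 0.527, 1.433, -0, 1.181, -0.178], TCP at [0.251, 0.572, 0.248] pointing down, gripper open.
Joint ranges: [-3.08, 3.08], [-0.75, 2.2], [0.22, 2.44], [-1.43, 4.57], [0, 2.65], [-2.85, 2.85]. Speed limits (rad/s): [2.79, 2.79, 3.14, 3.14, 3.14, 3.14].

## Interface

Orientations are given as [roll, pitch, yaw] about the fixed x, y, z axes, in that order (R = Rz(yaw) Ry(pitch) Rx(roll)).
In Python, from cell import sensors, read_camera, camera_info, order, env gives the robot as it stands.
- The arm moves only by the tool drive_tool, never from a script. Its argument "rows" is text: rows parted by semicolons, each of 7 numbers parted by spaces: the shift along the tool's x, y, z normalised to -1 to 1, where 1 is 200 mm, then the turn, a rotation vector about the tool's x, y, z normalised to -1 to 1, where 1 is 180 degrees, then the closure, from 0 (fully open) to 1 (shut). A call has 1 to 20 rows; each row shifts and turns the commanded pose from where the row before left it, along the tool's axes as they then stand; what a row does not reach is not made up. A row lasts 1/10 s, in which the tool goes at most 50 mm and 8.59 degrees, less where a joint would pass 70% of its speed; a pose out of reach is approached as far as the arm can. A call with a number of a shift or a turn outside -1 to 1 is refused whole. A call with a gripper value outside its range is refused whole. The fingers move at their own pace and stop on an object; the grip force is fixed at half the most. Time passes only in rows, so rows that do not move let the fingers close. It gives the time, the measured TCP pose, the force, the opening and the grip force at its end, in the units of the state.
- sensors.get_state(): the state, without advancing time (a new reading comes with each control period).
- read_camera(name): name is "side" or "top"; returns the picture (480x640x3 uint8, red, green, blue); there is no depth.
- camera_info(name): a dict with "intrinsics" (3x3 intrinsics, pixels), "R" (3x3) and "t" (3): a world point X has camera coordinates R X + t. Camera axes: x right, y down, z forward; pixel columns grow to the right and rows downward; lengths in m; the calibration is good to about 2 mm. A picture is of the moment at which its call begins. camera_info takes no time and is no camera call.
- order.close_job(): hands the job in; it is judged then, once.
The state is a dict: "time": time; "joint_pos": joint angles; "dq": joint speeds; "effort": joint torques, N m; "tcp_pos": TCP position; "tool_rot": TCP orientation; "contact_force": force on the tool from outside, world axes, zero at the start; "ft_torque": the same for the moment, N m; "opening": opening from 0.0 (shut) to 1.0 (fully open); "finger_force": force on a finger pad.
Only numpy, scipy, OpenCV 4.12 (cv2) and the standard library are available. Lean on these libraries where they do the work, as an engineer would, in place of code of your own. Each camera call takes 0.05 s, during which the arm holds its last target. There are 200 camera calls.

## Working session

There is one attempt and no reset: what is moved stays moved. The work goes in short steps, Python scripts to look and compute and a tool call to move; the robot and the scene stay as the last step left them, time stands still between calls to the robot, and variables do not carry over. Pictures are saved under pics/ and viewed, at most 14 in all, crops included, and the job is handed in when it is done.

Besides the shell and the picture viewer there is one more tool, called after "Call:" as name(argument=value, ...) on one line, values as JSON. drive_tool: Moves the arm, as the interface text tells. Its arguments: {"type":"object","properties":{"rows":{"type":"string"}},"required":["rows"]}

```bash
mkdir -p pics; ls; cat > h.py <<'E'
from cell import sensors, read_camera, camera_info, order, env
import numpy as np, cv2
def snap(n,f):
    im=read_camera(n); cv2.imwrite('pics/'+f,im[:,:,::-1]); return im
def ray(n,px,z):
    c=camera_info(n);K=np.array(c['intrinsics']);R=np.array(c['R']);t=np.array(c['t'])
    o=-R.T@t; d=R.T@np.linalg.inv(K)@np.array([px[0],px[1],1.]); return o+d*(z-o[2])/d[2]
def proj(n,X):
    c=camera_info(n);p=np.array(c['intrinsics'])@(np.array(c['R'])@np.array(X)+np.array(c['t'])); return p[:2]/p[2]
E
python3 - <<'E'
from h import *
snap('top','t0.png');snap('side','s0.png');print(sensors.get_state())
for n in('top','side'):
    c=camera_info(n);R=np.array(c['R']);print(n,-R.T@np.array(c['t']),R)
E
```

```text
pics
{'time': 0.1, 'joint_pos': array([ 9.79505164e-01,  5.28395844e-01,  1.43379239e+00, -2.97189522e-05,
        1.18140664e+00, -1.78485405e-01]), 'dq': array([-1.31172360e-03, -2.68788119e-03, -2.63880790e-03, -9.68356225e-05,
        8.95352803e-05,  3.19033811e-04]), 'effort': array([-2.85014012e-04, -4.40985596e+01, -1.77151966e+01,  6.34791492e-02,
        5.33019262e-02, -3.40064139e-05]), 'tcp_pos': array([0.25035604, 0.5719845 , 0.24664974]), 'tool_rot': array([-3.13961736e+00, -3.28437388e-04,  2.72879788e+00]), 'contact_force': array([-0.38975047,  0.00675117, -0.31563368]), 'ft_torque': array([-0.00411363, -0.0314288 ,  0.02268113]), 'finger_force': 0.0, 'opening': 0.9966141022132562}
top [ 0.38240059 -0.01889691  1.01317153] [[-4.14674568e-04 -9.99462621e-01  3.27764799e-02]
 [-9.84674731e-01 -5.30813219e-03 -1.74320101e-01]
 [ 1.74400407e-01 -3.23464576e-02 -9.84143386e-01]]
side [ 0.23843396 -0.66662604  0.91517058] [[ 0.8780207  -0.4783543  -0.01602529]
 [-0.37270004 -0.66231826 -0.64994554]
 [ 0.3002904   0.57663826 -0.75981181]]
```

View pics/t0.png

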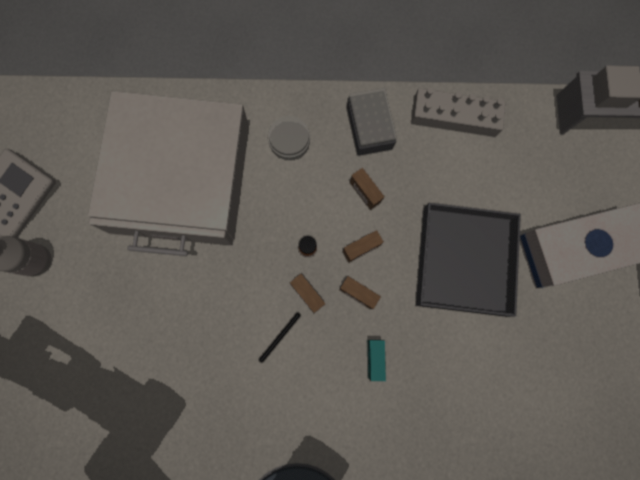

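View pics/s0.png

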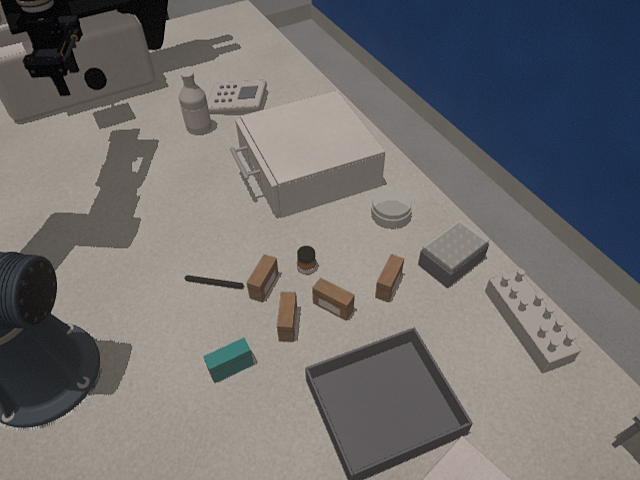

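Four brown cartons in the top view, at (367,188), (363,246), (360,292) and (308,292). The turquoise box at (377,360) is the look-alike. The jar is at (308,246), the dishes at (290,140), the tray at (470,260) and the drawer handle near (158,251).

```bash
cat >> h.py <<'E'
def cartons(im,z=0.056,n='top',box=None,amin=120):
    hsv=cv2.cvtColor(im,cv2.COLOR_RGB2HSV)
    m=((hsv[...,0]>=5)&(hsv[...,0]<=18)&(hsv[...,1]>95)&(hsv[...,2]>40)).astype(np.uint8)
    if box: k=np.zeros_like(m);k[box[1]:box[3],box[0]:box[2]]=1;m*=k
    cs,_=cv2.findContours(m,cv2.RETR_EXTERNAL,cv2.CHAIN_APPROX_NONE);out=[]
    for c in cs:
        if cv2.contourArea(c)<amin: continue
        mm=np.zeros_like(m);cv2.drawContours(mm,[c],-1,1,-1)
        v=hsv[...,2][mm>0]; 
        t,_=cv2.threshold(v.reshape(-1,1),0,255,cv2.THRESH_OTSU)
        ys,xs=np.where(mm>0)
        P=np.array([ray(n,(x,y),z)[:2] for x,y in zip(xs,ys)],np.float32)
        (cx,cy),(w,h),a=cv2.minAreaRect(P*1000)
        if w<h: a+=90;w,h=h,w
        out.append(dict(px=(xs.mean().round(),ys.mean().round()),c=(round(cx/1000,3),round(cy/1000,3)),wh=(round(w),round(h)),yaw=round((a+90)%180-90,1),n=len(xs),otsu=t,v=np.percentile(v,[5,25,50,75,95])))
    return out
E
python3 - <<'E'
from h import *
a=cv2.imread('pics/t0.png')[:,:,::-1].copy()
for o in cartons(a): print(o)
for p,z in [((157,252),.11),((128,249),.11),((187,254),.11),((95,222),.14),((222,232),.14),((244,104),.14),((113,94),.14),((308,243),.052),((289,137),.044),((430,206),.05),((519,212),.05),((517,314),.05),((418,308),.05)]: print(p,ray('top',p,z).round(3))
crops=[cv2.resize(a[y0:y0+h,x0:x0+w],(w*s,h*s),interpolation=cv2.INTER_CUBIC) for x0,y0,w,h,s in [(260,160,160,180,3),(85,190,100,72,3),(160,220,80,72,3)]]
R=np.zeros((540,480+300,3),np.uint8);R[:540,:480]=crops[0];R[:216,480:780]=crops[1];R[220:436,480:720]=crops[2]
cv2.imwrite('pics/c0.png',R[:,:,::-1])
E
```

```text
{'px': (np.float64(360.0), np.float64(292.0)), 'c': (0.448, -0.128), 'wh': (77, 30), 'yaw': 58.5, 'n': 538, 'otsu': 75.0, 'v': array([72.  , 83.  , 84.  , 85.75, 87.15])}
{'px': (np.float64(307.0), np.float64(293.0)), 'c': (0.448, -0.02), 'wh': (77, 28), 'yaw': 39.4, 'n': 516, 'otsu': 84.0, 'v': array([81., 83., 84., 86., 87.])}
{'px': (np.float64(362.0), np.float64(246.0)), 'c': (0.545, -0.135), 'wh': (81, 29), 'yaw': -61.4, 'n': 519, 'otsu': 69.0, 'v': array([66., 82., 84., 86., 87.])}
{'px': (np.float64(367.0), np.float64(187.0)), 'c': (0.67, -0.145), 'wh': (80, 37), 'yaw': 37.4, 'n': 528, 'otsu': 67.0, 'v': array([46., 81., 84., 85., 87.])}
(157, 252) [0.521 0.269 0.11 ]
(128, 249) [0.527 0.324 0.11 ]
(187, 254) [0.518 0.211 0.11 ]
(95, 222) [0.573 0.378 0.14 ]
(222, 232) [0.555 0.14  0.14 ]
(244, 104) [0.814 0.106 0.14 ]
(113, 94) [0.831 0.364 0.14 ]
(308, 243) [ 0.551 -0.022  0.052]
(289, 137) [0.786 0.021 0.044]
(430, 206) [ 0.632 -0.281  0.05 ]
(519, 212) [ 0.621 -0.473  0.05 ]
(517, 314) [ 0.405 -0.452  0.05 ]
(418, 308) [ 0.417 -0.248  0.05 ]
```

View pics/c0.png

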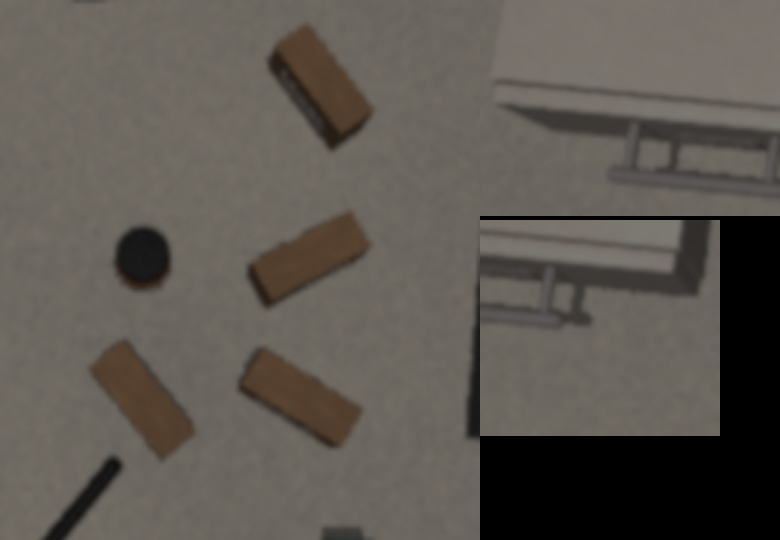

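All four candidates in the crop are brown cartons; the fourth is at (367,188). The handle bar runs from pixel (128,248) to (187,254), so the unit is turned about -5°. Next is a small move-planning helper.

```bash
cat >> h.py <<'E'
def need(x,y,z,yaw):
    "from the measured pose: turn (units of 180deg) about tool z, then shift in tool axes (units of 200 mm)"
    s=sensors.get_state();p=s['tcp_pos'];w=s['tool_rot'][2]
    d=np.array([x,y,z])-p; a=np.radians(yaw)
    dw=(a-w+np.pi/2)%np.pi-np.pi/2
    best=None
    for k in (dw,dw-np.pi*np.sign(dw)):
        q6=np.arctan2(y,x)+np.pi/2-(w+k); q6=(q6+np.pi)%(2*np.pi)-np.pi
        dq=abs(-k)
        if abs(q6)<2.6 and abs(s['joint_pos'][5]-k)<2.8 and (best is None or dq<best[0]): best=(dq,k,q6)
    k=best[1];a=w+k
    sx=d@[np.cos(a),np.sin(a),0];sy=d@[np.sin(a),-np.cos(a),0]
    print('turn %.3f (yaw->%.1f) shift x %.3f y %.3f z %.3f'%(-k/np.pi,np.degrees(a),sx/.2,sy/.2,-d[2]/.2))
E
python3 -c "
from h import *
need(.518,.267,.247,85)"
```

```text
turn 0.396 (yaw->85.0) shift x -1.402 y 1.466 z -0.002
```

Call:
drive_tool(rows="0 0 0 0 0 0.044 0.65;0 0 0 0 0 0.044 0.65;0 0 0 0 0 0.044 0.65;0 0 0 0 0 0.044 0.65;0 0 0 0 0 0.044 0.65;0 0 0 0 0 0.044 0.65;0 0 0 0 0 0.044 0.65;0 0 0 0 0 0.044 0.65;0 0 0 0 0 0.044 0.65;-0.14 0.147 0 0 0 0 0.65;-0.14 0.147 0 0 0 0 0.65;-0.14 0.147 0 0 0 0 0.65;-0.14 0.147 0 0 0 0 0.65;-0.14 0.147 0 0 0 0 0.65;-0.14 0.147 0 0 0 0 0.65;-0.14 0.147 0 0 0 0 0.65;-0.14 0.147 0 0 0 0 0.65;-0.14 0.147 0 0 0 0 0.65;-0.14 0.147 0 0 0 0 0.65")

```text
time: 2.0
tcp_pos: [0.5202, 0.2668, 0.2471]
tool_rot: [-3.141, 0.0, 1.485]
contact_force: [1.2, 0.1, -0.0]
opening: 0.355
finger_force: 0.0
```

```bash
python3 -c "
from h import *
need(.518,.267,.116,85)
snap('top','t1.png')"
```

```text
turn 0.000 (yaw->85.0) shift x 0.000 y -0.011 z 0.656
```

View pics/t1.png

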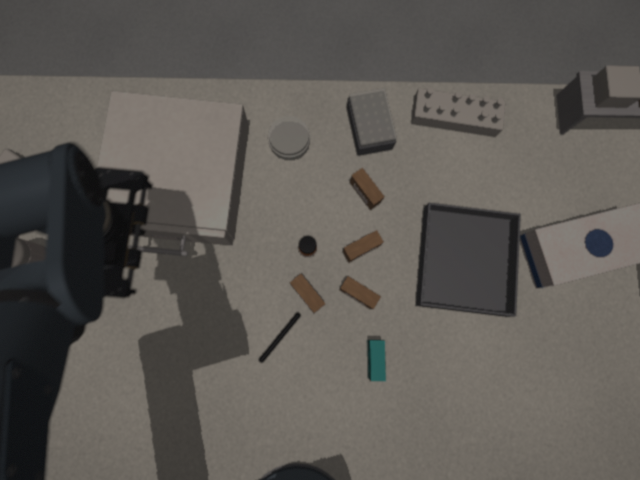

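The gripper hangs over the handle bar at pixel (150,240). Descend and grip.

Call:
drive_tool(rows="0 -0.011 0.1 0 0 0 0.65;0 0 0.1 0 0 0 0.65;0 0 0.1 0 0 0 0.65;0 0 0.1 0 0 0 0.65;0 0 0.1 0 0 0 0.65;0 0 0.1 0 0 0 0.65;0 0 0.056 0 0 0 0.65;0 0 0 0 0 0 1;0 0 0 0 0 0 1;0 0 0 0 0 0 1;0 0 0 0 0 0 1;0 0 0 0 0 0 1")

```text
time: 3.25
tcp_pos: [0.5178, 0.2686, 0.1172]
tool_rot: [3.14, -0.001, 1.485]
contact_force: [0.0, 0.7, 0.1]
opening: 0.026
finger_force: 0.0
```

Call:
drive_tool(rows="0 -0.03 0 0 0 0 1;0 -0.06 0 0 0 0 1;0 -0.06 0 0 0 0 1;0 -0.06 0 0 0 0 1;0 -0.06 0 0 0 0 1;0 -0.06 0 0 0 0 1;0 -0.06 0 0 0 0 1;0 -0.06 0 0 0 0 1;0 -0.06 0 0 0 0 1;0 -0.06 0 0 0 0 1;0 -0.06 0 0 0 0 1;0 -0.04 0 0 0 0 1;0 -0.03 0 0 0 0 1;0 0 0 0 0 0 1;0 0 0 0 0 0 1")

```text
time: 4.75
tcp_pos: [0.3784, 0.2807, 0.1164]
tool_rot: [3.141, -0.0, 1.485]
contact_force: [0.5, -0.2, -0.3]
opening: 0.008
finger_force: 0.0
```

```bash
python3 -c "
from h import *
a=snap('side','s2.png');b=snap('top','t2.png')
R=np.hstack([cv2.resize(a[60:240,180:400],None,fx=1.8,fy=1.8),cv2.resize(b[80:260,0:220],None,fx=1.8,fy=1.8)])
cv2.imwrite('pics/c2.png',R[:,:,::-1])
for p in [(.521,.269,.11),(.527,.324,.11),(.518,.211,.11)]: print(proj('side',p))"
```

```text
[235.67286923 156.38740528]
[228.91439087 142.3505933 ]
[244.57489269 171.54456114]
```

View pics/c2.png

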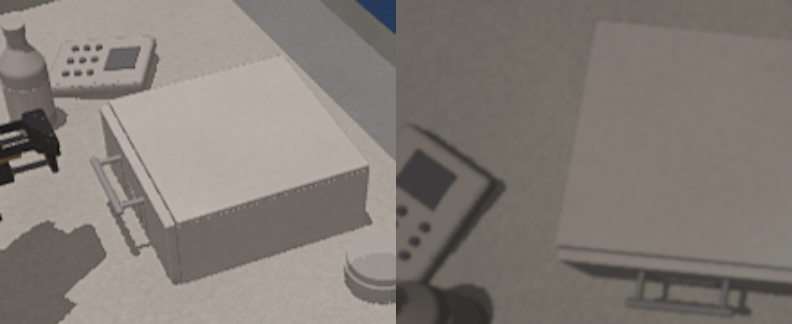

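```bash
python3 -c "
from h import *
a=cv2.imread('pics/s2.png');b=cv2.imread('pics/t2.png')
R=np.hstack([cv2.resize(a[135:210,210:285],None,fx=5,fy=5),cv2.resize(b[215:290,120:200],None,fx=5,fy=5)])
R=cv2.convertScaleAbs(R,alpha=1.6)
cv2.imwrite('pics/c3.png',R)
def tri(p,q):
    P=[];
    for n in('top','side'):
        c=camera_info(n);P.append(np.array(c['intrinsics'])@np.c_[c['R'],c['t']])
    X=cv2.triangulatePoints(P[0],P[1],np.array(p,float),np.array(q,float))[:,0];return X[:3]/X[3]
print(tri((130,248.3),(233,149)),tri((188,253.5),(245.5,175)))"
```

```text
[0.53474251 0.33108485 0.08126754] [0.51991274 0.21271271 0.09761649]
```

View pics/c3.png

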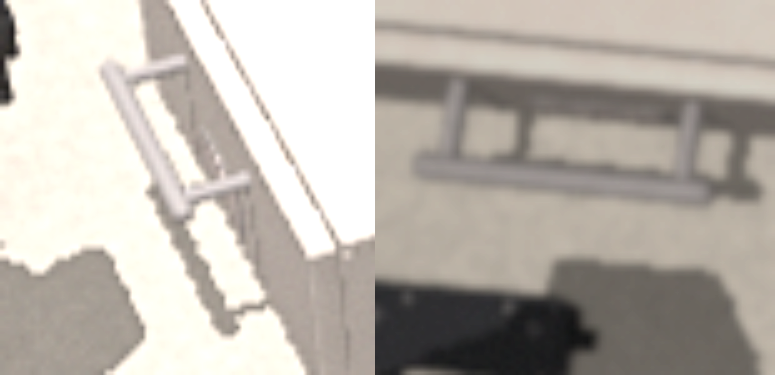

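```bash
cat >> h.py <<'E'
def tri(p,q):
    P=[]
    for n in('top','side'):
        c=camera_info(n);P.append(np.array(c['intrinsics'])@np.c_[c['R'],c['t']])
    X=cv2.triangulatePoints(P[0],P[1],np.array(p,float),np.array(q,float))[:,0];X=X[:3]/X[3]
    return X.round(4),(proj('top',X)-p).round(1),(proj('side',X)-q).round(1)
E
python3 -c "
from h import *
print(tri((157.5,250.7),(238.5,162.7)),tri((128,248),(231,148)),tri((187,253.4),(246,177.4)))
print('unit rear corners',tri((244,104),(384,153)),tri((113,94),(338,94)))
print('tray corners',tri((430,206),(414,330)),tri((519,212),(470,421)),tri((418,308),(307,368)))
print('jar',tri((308,243),(306,252)))
s=sensors.get_state();print(s['tcp_pos'])
print('front corners',tri((222,232),(277,184)))
"
```

```text
(array([0.5279, 0.2768, 0.0823]), array([-0. ,  0.2]), array([ 0.1, -0. ])) (array([0.533 , 0.3347, 0.083 ]), array([-0. ,  0.1]), array([ 0.1, -0. ])) (array([0.5219, 0.2178, 0.0854]), array([-0.1,  0.3]), array([ 0.2, -0.1]))
unit rear corners (array([0.8267, 0.1116, 0.109 ]), array([-0.4,  1.3]), array([ 0.8, -0.4])) (array([0.8561, 0.3819, 0.0976]), array([ 0.4, -1.4]), array([-0.8,  0.3]))
tray corners (array([ 0.6357, -0.2827,  0.0485]), array([ 0.4, -1.3]), array([-1.1,  0.5])) (array([ 0.618 , -0.4712,  0.0516]), array([-0.3,  1. ]), array([ 1. , -0.4])) (array([ 0.4236, -0.2512,  0.0433]), array([ 0.8, -3.1]), array([-2.7,  0.7]))
jar (array([ 0.5494, -0.0217,  0.0543]), array([-0.1,  0.4]), array([ 0.3, -0.1]))
[0.37862054 0.28062037 0.11640826]
front corners (array([0.5651, 0.1469, 0.1018]), array([ 0.3, -1.1]), array([-0.7,  0.2]))
```

The triangulated bar sits at z≈0.082, so the 110 mm is the height of the unit's top and the bar is at 80 mm. I lift, reposition over (0.524, 0.277) and go down to TCP z 0.086.

```bash
python3 -c "
from h import *
need(.524,.277,.146,84.8)"
```

```text
turn 0.001 (yaw->84.8) shift x 0.048 y 0.726 z -0.148
```

Call:
drive_tool(rows="0 0 -0.074 0 0 0 0.65;0 0 -0.074 0 0 0 0.65;0.048 0.126 0 0 0 0.001 0.65;0 0.12 0 0 0 0 0.65;0 0.12 0 0 0 0 0.65;0 0.12 0 0 0 0 0.65;0 0.12 0 0 0 0 0.65;0 0.12 0 0 0 0 0.65;0 0 0.1 0 0 0 0.65;0 0 0.1 0 0 0 0.65;0 0 0.1 0 0 0 0.65;0 0 0 0 0 0 1;0 0 0 0 0 0 1;0 0 0 0 0 0 1;0 0 0 0 0 0 1;0 0 0 0 0 0 1")

```text
time: 6.45
tcp_pos: [0.5243, 0.2775, 0.0871]
tool_rot: [3.139, -0.001, 1.481]
contact_force: [1.4, 0.8, 1.4]
opening: 0.114
finger_force: 30.0
```

Gripped (10 mm opening). Pull open.

Call:
drive_tool(rows="0 -0.03 0 0 0 0 1;0 -0.06 0 0 0 0 1;0 -0.06 0 0 0 0 1;0 -0.06 0 0 0 0 1;0 -0.06 0 0 0 0 1;0 -0.06 0 0 0 0 1;0 -0.06 0 0 0 0 1;0 -0.06 0 0 0 0 1;0 -0.06 0 0 0 0 1;0 -0.06 0 0 0 0 1;0 -0.06 0 0 0 0 1;0 -0.04 0 0 0 0 1;0 -0.03 0 0 0 0 1;0 0 0 0 0 0 1;0 0 0 0 0 0 1")

```text
time: 7.95
tcp_pos: [0.3821, 0.2909, 0.087]
tool_rot: [-3.141, -0.002, 1.481]
contact_force: [-1.4, 5.3, 7.4]
opening: 0.11
finger_force: 30.0
```

Call:
drive_tool(rows="0 -0.02 0 0 0 0 1;0 -0.02 0 0 0 0 1;0 0 0 0 0 0 1;0 0 0 0 0 0 1")

```text
time: 8.35
tcp_pos: [0.3748, 0.2916, 0.087]
tool_rot: [3.141, -0.002, 1.481]
contact_force: [-0.6, 4.5, 6.9]
opening: 0.114
finger_force: 30.0
```

Call:
drive_tool(rows="0 -0.02 0 0 0 0 1;0 -0.02 0 0 0 0 1;0 0 0 0 0 0 1;0 0 0 0 0 0 1")

```text
time: 8.75
tcp_pos: [0.3701, 0.2922, 0.087]
tool_rot: [3.135, -0.003, 1.482]
contact_force: [4.9, -0.0, 3.2]
opening: 0.136
finger_force: 3.0
```

Call:
drive_tool(rows="0 0 0 0 0 0 0.65;0 0 0 0 0 0 0.65;0 0 0 0 0 0 0.65;0 0 0 0 0 0 0.65;0 0 -0.1 0 0 0 0.65;0 0 -0.12 0 0 0 0.65;0 0 -0.12 0 0 0 0.65;0 0 -0.12 0 0 0 0.65;0 0 -0.12 0 0 0 0.65;-0.16 0 0 0 0 0 0.65;-0.16 0 0 0 0 0 0.65;-0.16 0 0 0 0 0 0.65;-0.16 0 0 0 0 0 0.65;-0.16 0 0 0 0 0 0.65;-0.16 0 0 0 0 0 0.65;-0.16 0 0 0 0 0 0.65;-0.16 0 0 0 0 0 0.65;-0.16 0 0 0 0 0 0.65;-0.16 0 0 0 0 0 0.65")

```text
time: 10.65
tcp_pos: [0.338, -0.0282, 0.2017]
tool_rot: [-3.14, -0.001, 1.482]
contact_force: [-0.4, -0.3, -0.0]
opening: 0.345
finger_force: 0.0
```

```bash
python3 - <<'E'
from h import *
b=snap('top','t4.png');a=snap('side','s4.png')
for o in cartons(b): print(o)
cv2.imwrite('pics/c4.png',np.hstack([cv2.resize(b[80:360,60:400],(510,420)),cv2.resize(a[60:340,150:400],(290,325))[:420] if 0 else cv2.resize(a[80:260,160:300],(290,420))])[:,:,::-1])
E
```

```text
{'px': (np.float64(360.0), np.float64(292.0)), 'c': (0.448, -0.128), 'wh': (78, 30), 'yaw': 58.4, 'n': 538, 'otsu': 84.0, 'v': array([80., 93., 94., 96., 98.])}
{'px': (np.float64(301.0), np.float64(284.0)), 'c': (0.462, -0.009), 'wh': (40, 27), 'yaw': 37.3, 'n': 207, 'otsu': 74.0, 'v': array([53., 55., 57., 92., 97.])}
{'px': (np.float64(144.0), np.float64(274.0)), 'c': (0.485, 0.309), 'wh': (80, 34), 'yaw': -5.9, 'n': 632, 'otsu': 73.0, 'v': array([46., 90., 93., 94., 97.])}
{'px': (np.float64(362.0), np.float64(246.0)), 'c': (0.545, -0.135), 'wh': (81, 29), 'yaw': -61.5, 'n': 521, 'otsu': 76.0, 'v': array([74., 92., 94., 96., 98.])}
{'px': (np.float64(367.0), np.float64(187.0)), 'c': (0.669, -0.145), 'wh': (80, 37), 'yaw': 35.7, 'n': 549, 'otsu': 73.0, 'v': array([47., 89., 94., 96., 98.])}
```

View pics/c4.png

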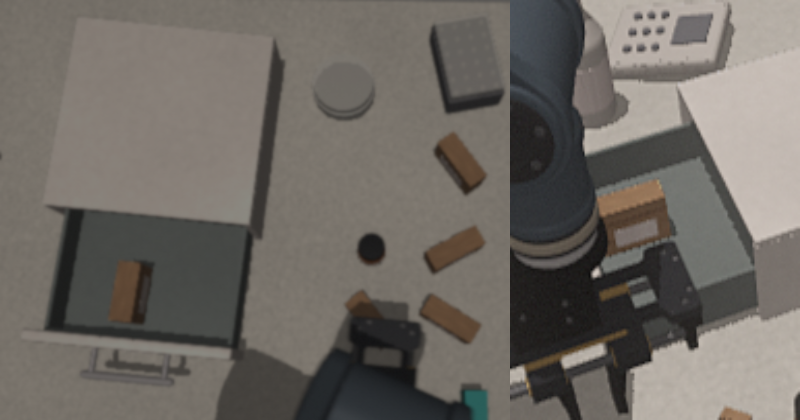

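The drawer is open. It holds one carton at top-view pixel (144,274), lying along the drawer. Next: frames for the drawer and tray, and the first carton.

```bash
python3 - <<'E'
from h import *
L=ray('top',(92,216.7),.11);Rr=ray('top',(226.7,228),.11);print('unit front edge',L.round(3),Rr.round(3))
print('bar',ray('top',(115.3,331.3),.08).round(3),ray('top',(174.7,334),.08).round(3))
# drawer front panel top edge z .094
print('panel',ray('top',(60+22/1.5,80+335/1.5),.094).round(3),ray('top',(60+240/1.5,80+353/1.5),.094).round(3))
b=cv2.imread('pics/t4.png')[:,:,::-1].copy()
print(cartons(b,z=.073,box=(90,220,220,320)))
need(.448,-.02,.20,39.4)
E
```

```text
unit front edge [0.59  0.398 0.11 ] [0.569 0.137 0.11 ]
bar [0.371 0.348 0.08 ] [0.366 0.235 0.08 ]
panel [0.424 0.424 0.094] [0.401 0.147 0.094]Traceback (most recent call last):
  File "<stdin>", line 7, in <module>
  File "h.py", line 21, in cartons
    P=np.array([ray(n,(x,y),z)[:2] for x,y in zip(xs,ys)],np.float32)
                ~~~^^^^^^^^^^^
  File "h.py", line 6, in ray
    c=camera_info(n);K=np.array(c['intrinsics']);R=np.array(c['R']);t=np.array(c['t'])
ValueError: time passes only in moves, steps and waits
```

```bash
sed -i 's/^import numpy as np, cv2/import numpy as np, cv2, functools\ncamera_info=functools.lru_cache(None)(camera_info)/' h.py; python3 - <<'E'
from h import *
b=cv2.imread('pics/t4.png')[:,:,::-1].copy()
print(cartons(b,z=.073,box=(90,220,220,320)))
need(.448,-.02,.20,39.4)
E
```

```text
[{'px': (np.float64(144.0), np.float64(274.0)), 'c': (0.483, 0.303), 'wh': (78, 34), 'yaw': -5.9, 'n': 632, 'otsu': 73.0, 'v': array([46., 90., 93., 94., 97.])}]
turn 0.251 (yaw->39.4) shift x 0.452 y 0.306 z 0.009
```

Call:
drive_tool(rows="0 0 0 0 0 0.042 0.4;0 0 0 0 0 0.042 0.4;0 0 0 0 0 0.042 0.4;0 0 0 0 0 0.042 0.4;0 0 0 0 0 0.042 0.4;0 0 0 0 0 0.041 0.4;0.09 0.061 0 0 0 0 0.4;0.09 0.061 0 0 0 0 0.4;0.09 0.061 0 0 0 0 0.4;0.09 0.061 0 0 0 0 0.4;0.09 0.061 0 0 0 0 0.4;0 0 0.11 0 0 0 0.4;0 0 0.11 0 0 0 0.4;0 0 0.11 0 0 0 0.4;0 0 0.11 0 0 0 0.4;0 0 0.11 0 0 0 0.4;0 0 0.11 0 0 0 0.4;0 0 0.11 0 0 0 0.4;0 0 0 0 0 0 0.4")

```text
time: 12.65
tcp_pos: [0.4453, -0.0155, 0.0458]
tool_rot: [-3.136, 0.004, 0.694]
contact_force: [-0.3, -0.7, 0.6]
opening: 0.6
finger_force: 0.0
```

Call:
drive_tool(rows="0 0 0 0 0 0 1;0 0 0 0 0 0 1;0 0 0 0 0 0 1;0 0 0 0 0 0 1;0 0 0 0 0 0 1;0 0 -0.1 0 0 0 1;0 0 -0.1 0 0 0 1;0 0 -0.1 0 0 0 1;0 0 -0.1 0 0 0 1;0 0 -0.1 0 0 0 1;0 0 -0.1 0 0 0 1;0 0 0 0 0 0 1;0 0 0 0 0 0 1;0 0 0 0 0 0 1")

```text
time: 14.05
tcp_pos: [0.4469, -0.0169, 0.1672]
tool_rot: [-3.14, 0.001, 0.693]
contact_force: [-0.3, 0.1, -0.2]
opening: 0.345
finger_force: 30.0
```

```bash
python3 - <<'E'
from h import *
s=sensors.get_state();print(s['contact_force'],s['effort'])
print('tray');need(.571,-.321,.166,-5)
print('drawer');need(.492,.197,.166,-4.8)
b=snap('top','t5.png')
for o in cartons(b): print(o)
E
```

```text
[-0.2927936   0.0960238  -0.16335176] [ 2.26514105e-02 -3.28955734e+01 -1.07744846e+01  5.88779734e-02
 -2.37586861e-02  4.26482720e-04]
tray
turn 0.248 (yaw->-5.0) shift x 0.751 y 1.461 z 0.006
drawer
turn 0.247 (yaw->-4.8) shift x 0.135 y -1.085 z 0.006
{'px': (np.float64(365.0), np.float64(295.0)), 'c': (0.443, -0.137), 'wh': (56, 29), 'yaw': 56.4, 'n': 370, 'otsu': 90.0, 'v': array([ 82.45, 100.  , 101.  , 103.  , 105.  ])}
{'px': (np.float64(145.0), np.float64(274.0)), 'c': (0.484, 0.305), 'wh': (80, 43), 'yaw': -5.4, 'n': 700, 'otsu': 75.0, 'v': array([ 43.,  92., 100., 102., 105.])}
{'px': (np.float64(366.0), np.float64(243.0)), 'c': (0.549, -0.141), 'wh': (67, 29), 'yaw': -63.2, 'n': 389, 'otsu': 95.0, 'v': array([ 90.4, 101. , 103. , 104. , 106. ])}
{'px': (np.float64(367.0), np.float64(187.0)), 'c': (0.669, -0.145), 'wh': (80, 37), 'yaw': 36.0, 'n': 546, 'otsu': 79.0, 'v': array([ 51.  ,  96.25, 102.  , 104.  , 106.  ])}
```

Lifted weight is about 0.2 N, so this one is empty and goes to the tray.

Call:
drive_tool(rows="0 0 0 0 0 0.0413 1;0 0 0 0 0 0.0413 1;0 0 0 0 0 0.0413 1;0 0 0 0 0 0.0413 1;0 0 0 0 0 0.0413 1;0 0 0 0 0 0.0413 1;0.059 0.148 0 0 0 0 1;0.059 0.148 0 0 0 0 1;0.059 0.148 0 0 0 0 1;0.059 0.148 0 0 0 0 1;0.059 0.148 0 0 0 0 1;0.059 0.148 0 0 0 0 1;0.059 0.148 0 0 0 0 1;0.059 0.148 0 0 0 0 1;0.059 0.148 0 0 0 0 1;0.059 0.148 0 0 0 0 1;0.059 0.148 0 0 0 0 1;0.059 0.148 0 0 0 0 1;0.059 0.148 0 0 0 0 1")

```text
time: 16.0
tcp_pos: [0.5672, -0.4143, 0.1658]
tool_rot: [-3.139, 0.002, -0.086]
contact_force: [0.8, -0.8, 0.3]
opening: 0.345
finger_force: 30.0
```

Call:
drive_tool(rows="0 0 0 0 0 0 1;0 0 0.1 0 0 0 1;0 0 0.1 0 0 0 1;0 0 0.1 0 0 0 1;0 0 0.1 0 0 0 1;0 0 0.1 0 0 0 1;0 0 0.07 0 0 0 1;0 0 0 0 0 0 1;0 0 0 0 0 0 0.4;0 0 0 0 0 0 0.4;0 0 0 0 0 0 0.4;0 0 -0.1 0 0 0 0.4;0 0 -0.1 0 0 0 0.4;0 0 -0.1 0 0 0 0.4;0 0 -0.1 0 0 0 0.4;0 0 -0.1 0 0 0 0.4")

```text
time: 17.6
tcp_pos: [0.5675, -0.4134, 0.1548]
tool_rot: [-3.142, -0.0, -0.086]
contact_force: [0.3, -0.4, -0.6]
opening: 0.597
finger_force: 0.0
```

```bash
python3 - <<'E'
from h import *
b=snap('top','t6.png')
for o in cartons(b): print(o)
need(.545,-.135,.152,-61.4)
E
```

```text
{'px': (np.float64(145.0), np.float64(274.0)), 'c': (0.484, 0.304), 'wh': (80, 43), 'yaw': -5.6, 'n': 704, 'otsu': 82.0, 'v': array([ 47.  , 100.75, 110.  , 113.  , 115.  ])}
{'px': (np.float64(360.0), np.float64(246.0)), 'c': (0.545, -0.134), 'wh': (80, 27), 'yaw': -59.6, 'n': 412, 'otsu': 58.0, 'v': array([53., 64., 65., 66., 67.])}
{'px': (np.float64(367.0), np.float64(187.0)), 'c': (0.669, -0.145), 'wh': (80, 37), 'yaw': 36.0, 'n': 546, 'otsu': 87.0, 'v': array([ 56.25, 106.  , 112.  , 114.  , 117.  ])}
turn 0.314 (yaw->-61.4) shift x -1.287 y -0.564 z 0.034
```

Call:
drive_tool(rows="0 0 0 0 0 0.0449 0.4;0 0 0 0 0 0.0449 0.4;0 0 0 0 0 0.0449 0.4;0 0 0 0 0 0.0449 0.4;0 0 0 0 0 0.0449 0.4;0 0 0 0 0 0.0449 0.4;0 0 0 0 0 0.0446 0.4;-0.143 -0.0627 0 0 0 0 0.4;-0.143 -0.0627 0 0 0 0 0.4;-0.143 -0.0627 0 0 0 0 0.4;-0.143 -0.0627 0 0 0 0 0.4;-0.143 -0.0627 0 0 0 0 0.4;-0.143 -0.0627 0 0 0 0 0.4;-0.143 -0.0627 0 0 0 0 0.4;-0.143 -0.0627 0 0 0 0 0.4;-0.143 -0.0627 0 0 0 0 0.4;0 0 0 0 0 0 0.4")

```text
time: 19.35
tcp_pos: [0.5418, -0.1294, 0.1535]
tool_rot: [3.14, 0.004, -1.068]
contact_force: [-0.2, 0.5, -0.3]
opening: 0.601
finger_force: 0.0
```

Call:
drive_tool(rows="0 0 0.109 0 0 0 0.4;0 0 0.109 0 0 0 0.4;0 0 0.109 0 0 0 0.4;0 0 0.109 0 0 0 0.4;0 0 0.109 0 0 0 0.4;0 0 0 0 0 0 1;0 0 0 0 0 0 1;0 0 0 0 0 0 1;0 0 0 0 0 0 1;0 0 0 0 0 0 1;0 0 -0.1 0 0 0 1;0 0 -0.1 0 0 0 1;0 0 -0.1 0 0 0 1;0 0 -0.1 0 0 0 1;0 0 -0.1 0 0 0 1;0 0 -0.1 0 0 0 1;0 0 0 0 0 0 1;0 0 0 0 0 0 1;0 0 0 0 0 0 1")

```text
time: 21.25
tcp_pos: [0.5425, -0.1331, 0.1638]
tool_rot: [3.14, 0.002, -1.072]
contact_force: [0.5, 0.3, -3.6]
opening: 0.342
finger_force: 29.9
```

```bash
python3 - <<'E'
from h import *
s=sensors.get_state();print(s['contact_force'])
print('tray');need(.575,-.324,.166,-5)
print('drawer-76');need(.492,.198,.166,-4.8)
b=snap('top','t7.png')
for o in cartons(b): print(o)
E
```

```text
[ 0.53292409  0.29049022 -3.59537491]
tray
turn -0.313 (yaw->-5.0) shift x 0.245 y 0.937 z -0.011
drawer-76
turn -0.315 (yaw->-4.8) shift x -0.390 y -1.628 z -0.011
{'px': (np.float64(492.0), np.float64(239.0)), 'c': (0.562, -0.406), 'wh': (85, 44), 'yaw': -5.3, 'n': 667, 'otsu': 91.0, 'v': array([ 53.,  95., 124., 126., 130.])}
```

It weighs about 3 N, so it is full and goes in the drawer, slot y' = -76 mm.

Call:
drive_tool(rows="0 0 0 0 0 -0.045 1;0 0 0 0 0 -0.045 1;0 0 0 0 0 -0.045 1;0 0 0 0 0 -0.045 1;0 0 0 0 0 -0.045 1;0 0 0 0 0 -0.045 1;0 0 0 0 0 -0.045 1;-0.0325 -0.1373 0 0 0 0 1;-0.0325 -0.1373 0 0 0 0 1;-0.0325 -0.1373 0 0 0 0 1;-0.0325 -0.1373 0 0 0 0 1;-0.0325 -0.1373 0 0 0 0 1;-0.0325 -0.1373 0 0 0 0 1;-0.0325 -0.1373 0 0 0 0 1;-0.0325 -0.1373 0 0 0 0 1;-0.0325 -0.1373 0 0 0 0 1;-0.0325 -0.1373 0 0 0 0 1;-0.0325 -0.1373 0 0 0 0 1;-0.0325 -0.1373 0 0 0 0 1;0 0 0 0 0 0 1")

```text
time: 23.3
tcp_pos: [0.4915, 0.204, 0.1638]
tool_rot: [-3.141, 0.002, -0.079]
contact_force: [0.3, -0.6, -3.4]
opening: 0.342
finger_force: 29.9
```

```bash
python3 - <<'E'
from h import *
need(.492,.202,.064,-4.8)
b=snap('top','t8.png')
for o in cartons(b): print(o)
c=cv2.resize(b[200:360,60:260],(800,600));cv2.imwrite('pics/c8.png',c[:,:,::-1])
E
```

```text
turn 0.002 (yaw->-4.8) shift x 0.004 y 0.010 z 0.499
{'px': (np.float64(360.0), np.float64(292.0)), 'c': (0.448, -0.128), 'wh': (78, 30), 'yaw': 58.5, 'n': 538, 'otsu': 88.0, 'v': array([ 83.,  96.,  98.,  99., 102.])}
{'px': (np.float64(493.0), np.float64(238.0)), 'c': (0.561, -0.409), 'wh': (88, 41), 'yaw': -11.9, 'n': 613, 'otsu': 73.0, 'v': array([ 42.,  90.,  96.,  98., 100.])}
{'px': (np.float64(367.0), np.float64(187.0)), 'c': (0.669, -0.145), 'wh': (80, 37), 'yaw': 35.4, 'n': 545, 'otsu': 75.0, 'v': array([ 48.2,  92. ,  97. ,  99. , 101. ])}
```

View pics/c8.png

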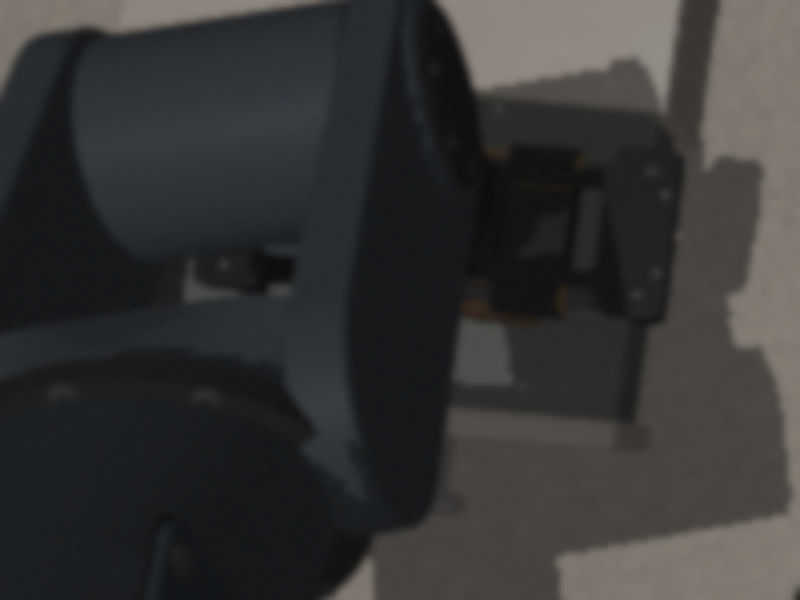

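The carton hangs over the right part of the drawer, inside the wall near crop x≈640. Lower and release.

Call:
drive_tool(rows="0 0.01 0.08 0 0 0 1;0 0 0.08 0 0 0 1;0 0 0.08 0 0 0 1;0 0 0.08 0 0 0 1;0 0 0.08 0 0 0 1;0 0 0.07 0 0 0 1;0 0 0.029 0 0 0 1;0 0 0 0 0 0 1;0 0 0 0 0 0 0.49;0 0 0 0 0 0 0.49;0 0 0 0 0 0 0.49")

```text
time: 24.45
tcp_pos: [0.4935, 0.1994, 0.066]
tool_rot: [-3.141, -0.002, -0.082]
contact_force: [-0.5, -0.3, -0.4]
opening: 0.488
finger_force: 0.0
```

```bash
python3 - <<'E'
from h import *
need(.484,.306,.164,-5.5)
E
```

```text
turn 0.004 (yaw->-5.5) shift x -0.098 y -0.526 z -0.490
```

Call:
drive_tool(rows="0 0 -0.1 0 0 0 0.49;0 0 -0.1 0 0 0 0.49;0 0 -0.1 0 0 0 0.4;0 0 -0.1 0 0 0 0.4;0 0 -0.09 0 0 0.004 0.4;-0.0196 -0.105 0 0 0 0 0.4;-0.0196 -0.105 0 0 0 0 0.4;-0.0196 -0.105 0 0 0 0 0.4;-0.0196 -0.105 0 0 0 0 0.4;-0.0196 -0.105 0 0 0 0 0.4;0 0 0.1 0 0 0 0.4;0 0 0.1 0 0 0 0.4;0 0 0.1 0 0 0 0.4;0 0 0.1 0 0 0 0.4;0 0 0.1 0 0 0 0.4;0 0 0 0 0 0 0.4")

```text
time: 26.05
tcp_pos: [0.4816, 0.3051, 0.0614]
tool_rot: [3.139, 0.004, -0.095]
contact_force: [0.9, 0.2, 0.2]
opening: 0.6
finger_force: 0.0
```

Call:
drive_tool(rows="0 0 0 0 0 0 1;0 0 0 0 0 0 1;0 0 0 0 0 0 1;0 0 0 0 0 0 1;0 0 0 0 0 0 1;0 0 -0.06 0 0 0 1;0 0 -0.06 0 0 0 1;0 0 -0.06 0 0 0 1;0 0 0 0 0 0 1;0 0 0 0 0 0 1;0 0 0 0 0 0 1")

```text
time: 27.15
tcp_pos: [0.4828, 0.3055, 0.0989]
tool_rot: [3.141, 0.001, -0.095]
contact_force: [-0.9, -0.4, -2.2]
opening: 0.34
finger_force: 30.0
```

Call:
drive_tool(rows="0 0 0 0 0 0 1")

```text
time: 27.25
tcp_pos: [0.4828, 0.3055, 0.0986]
tool_rot: [3.141, 0.001, -0.095]
contact_force: [-0.3, 0.8, -2.1]
opening: 0.342
finger_force: 30.0
```

Call:
drive_tool(rows="0 0 0 0 0 0 1")

```text
time: 27.35
tcp_pos: [0.4829, 0.3055, 0.0986]
tool_rot: [3.141, 0.001, -0.095]
contact_force: [0.2, 0.1, -2.8]
opening: 0.348
finger_force: 30.0
```

Call:
drive_tool(rows="0 0 0.06 0 0 0 1;0 0 0.06 0 0 0 1;0 0 0.05 0 0 0 1;0 0 0 0 0 0 1;0 0 0 0 0 0 0.45;0 0 0 0 0 0 0.45;0 0 0 0 0 0 0.45;0 0 -0.1 0 0 0 0.45;0 0 -0.1 0 0 0 0.45;0 0 -0.1 0 0 0 0.45;0 0 -0.1 0 0 0 0.45;0 0 -0.1 0 0 0 0.45;0 0 -0.1 0 0 0 0.45")

```text
time: 28.65
tcp_pos: [0.4831, 0.3057, 0.1862]
tool_rot: [-3.141, -0.0, -0.095]
contact_force: [-0.2, 0.2, -0.9]
opening: 0.548
finger_force: 0.0
```

```bash
python3 - <<'E'
from h import *
need(.449,-.128,.184,58.5)
b=snap('top','t9.png')
for o in cartons(b): print(o)
E
```

```text
turn -0.355 (yaw->58.5) shift x -1.938 y 0.987 z 0.011
{'px': (np.float64(360.0), np.float64(292.0)), 'c': (0.448, -0.127), 'wh': (77, 30), 'yaw': 58.4, 'n': 536, 'otsu': 82.0, 'v': array([78., 90., 92., 93., 95.])}
{'px': (np.float64(199.0), np.float64(268.0)), 'c': (0.497, 0.199), 'wh': (82, 33), 'yaw': -4.5, 'n': 625, 'otsu': 72.0, 'v': array([48.2, 70. , 90. , 92. , 94. ])}
{'px': (np.float64(494.0), np.float64(238.0)), 'c': (0.561, -0.411), 'wh': (88, 38), 'yaw': -12.8, 'n': 576, 'otsu': 70.0, 'v': array([49., 87., 90., 91., 94.])}
{'px': (np.float64(367.0), np.float64(187.0)), 'c': (0.669, -0.145), 'wh': (80, 37), 'yaw': 36.0, 'n': 547, 'otsu': 70.0, 'v': array([46., 86., 91., 93., 95.])}
```

Full; it stays where it was. Next is the carton at (360,292).

Call:
drive_tool(rows="0 0 0 0 0 -0.0444 0.4;0 0 0 0 0 -0.0444 0.4;0 0 0 0 0 -0.0444 0.4;0 0 0 0 0 -0.0444 0.4;0 0 0 0 0 -0.0444 0.4;0 0 0 0 0 -0.0444 0.4;0 0 0 0 0 -0.0444 0.4;0 0 0 0 0 -0.0444 0.4;-0.1615 0.0823 0 0 0 0 0.4;-0.1615 0.0823 0 0 0 0 0.4;-0.1615 0.0823 0 0 0 0 0.4;-0.1615 0.0823 0 0 0 0 0.4;-0.1615 0.0823 0 0 0 0 0.4;-0.1615 0.0823 0 0 0 0 0.4;-0.1615 0.0823 0 0 0 0 0.4;-0.1615 0.0823 0 0 0 0 0.4;-0.1615 0.0823 0 0 0 0 0.4;-0.1615 0.0823 0 0 0 0 0.4;-0.1615 0.0823 0 0 0 0 0.4;-0.1615 0.0823 0 0 0 0 0.4")

```text
time: 30.7
tcp_pos: [0.4487, -0.1295, 0.185]
tool_rot: [3.141, -0.0, 1.021]
contact_force: [0.5, -0.6, -0.2]
opening: 0.603
finger_force: 0.0
```

Call:
drive_tool(rows="0 0 0.115 0 0 0 0.4;0 0 0.115 0 0 0 0.4;0 0 0.115 0 0 0 0.4;0 0 0.115 0 0 0 0.4;0 0 0.115 0 0 0 0.4;0 0 0.115 0 0 0 0.4;0 0 0 0 0 0 0.4;0 0 0 0 0 0 1;0 0 0 0 0 0 1;0 0 0 0 0 0 1;0 0 0 0 0 0 1;0 0 0 0 0 0 1;0 0 -0.1 0 0 0 1;0 0 -0.1 0 0 0 1;0 0 -0.1 0 0 0 1;0 0 -0.1 0 0 0 1;0 0 -0.1 0 0 0 1;0 0 -0.1 0 0 0 1;0 0 0 0 0 0 1;0 0 0 0 0 0 1")

```text
time: 32.7
tcp_pos: [0.449, -0.128, 0.1673]
tool_rot: [3.141, -0.0, 1.021]
contact_force: [0.0, -0.6, -0.7]
opening: 0.345
finger_force: 30.0
```

Call:
drive_tool(rows="0 0 0 0 0 0 1")

```text
time: 32.8
tcp_pos: [0.4484, -0.1276, 0.1663]
tool_rot: [-3.14, 0.0, 1.021]
contact_force: [0.3, 0.1, -0.6]
opening: 0.343
finger_force: 30.0
```

```bash
python3 - <<'E'
from h import *
print('tray S4');need(.471,-.315,.166,-5)
print('drawer-24');need(.496,.253,.166,-4.8)
E
```

```text
tray S4
turn 0.353 (yaw->-5.0) shift x 0.194 y 0.923 z 0.002
drawer-24
turn 0.352 (yaw->-4.8) shift x 0.078 y -1.916 z 0.002
```

Empty, so into the front-left corner of the tray.

Call:
drive_tool(rows="0 0 0 0 0 0.0441 1;0 0 0 0 0 0.0441 1;0 0 0 0 0 0.0441 1;0 0 0 0 0 0.0441 1;0 0 0 0 0 0.0441 1;0 0 0 0 0 0.0441 1;0 0 0 0 0 0.0441 1;0 0 0 0 0 0.0441 1;0.0277 0.1319 0 0 0 0 1;0.0277 0.1319 0 0 0 0 1;0.0277 0.1319 0 0 0 0 1;0.0277 0.1319 0 0 0 0 1;0.0277 0.1319 0 0 0 0 1;0.0277 0.1319 0 0 0 0 1;0.0277 0.1319 0 0 0 0 1;0 0 0 0 0 0 1")

```text
time: 34.4
tcp_pos: [0.4722, -0.3191, 0.1659]
tool_rot: [3.14, -0.001, -0.09]
contact_force: [-0.1, 0.3, -0.6]
opening: 0.345
finger_force: 30.0
```

Call:
drive_tool(rows="0 0 0.1 0 0 0 1;0 0 0.1 0 0 0 1;0 0 0.1 0 0 0 1;0 0 0.1 0 0 0 1;0 0 0.1 0 0 0 1;0 0 0.07 0 0 0 1;0 0 0 0 0 0 1;0 0 0 0 0 0 0.45;0 0 0 0 0 0 0.45;0 0 0 0 0 0 0.45;0 0 -0.1 0 0 0 0.45;0 0 -0.1 0 0 0 0.45;0 0 -0.1 0 0 0 0.45;0 0 -0.1 0 0 0 0.45;0 0 -0.1 0 0 0 0.4;0 0 -0.1 0 0 0 0.4")

```text
time: 36.0
tcp_pos: [0.4715, -0.3152, 0.1742]
tool_rot: [3.141, -0.0, -0.087]
contact_force: [-0.3, 0.8, -0.1]
opening: 0.59
finger_force: 0.0
```

```bash
python3 - <<'E'
from h import *
b=snap('top','t10.png')
for o in cartons(b): print(o)
need(.671,-.148,.172,37)
E
```

```text
{'px': (np.float64(146.0), np.float64(275.0)), 'c': (0.483, 0.302), 'wh': (80, 43), 'yaw': -5.7, 'n': 702, 'otsu': 81.0, 'v': array([ 46.  , 100.25, 108.  , 111.  , 113.  ])}
{'px': (np.float64(200.0), np.float64(268.0)), 'c': (0.497, 0.197), 'wh': (80, 36), 'yaw': -4.7, 'n': 634, 'otsu': 86.0, 'v': array([ 54., 106., 109., 111., 114.])}
{'px': (np.float64(491.0), np.float64(228.0)), 'c': (0.587, -0.404), 'wh': (54, 35), 'yaw': -37.7, 'n': 266, 'otsu': 81.0, 'v': array([ 46.  ,  68.  , 105.  , 110.75, 114.  ])}
{'px': (np.float64(367.0), np.float64(187.0)), 'c': (0.669, -0.145), 'wh': (80, 37), 'yaw': 36.0, 'n': 543, 'otsu': 85.0, 'v': array([ 55., 105., 110., 112., 115.])}
turn -0.233 (yaw->37.0) shift x 1.298 y -0.077 z 0.027
```

Call:
drive_tool(rows="0 0 0 0 0 -0.0466 0.4;0 0 0 0 0 -0.0466 0.4;0 0 0 0 0 -0.0466 0.4;0 0 0 0 0 -0.0466 0.4;0 0 0 0 0 -0.0466 0.4;0.1442 -0.0086 0 0 0 0 0.4;0.1442 -0.0086 0 0 0 0 0.4;0.1442 -0.0086 0 0 0 0 0.4;0.1442 -0.0086 0 0 0 0 0.4;0.1442 -0.0086 0 0 0 0 0.4;0.1442 -0.0086 0 0 0 0 0.4;0.1442 -0.0086 0 0 0 0 0.4;0.1442 -0.0086 0 0 0 0 0.4;0.1442 -0.0086 0 0 0 0 0.4;0 0 0.102 0 0 0 0.4;0 0 0.102 0 0 0 0.4;0 0 0.102 0 0 0 0.4;0 0 0.102 0 0 0 0.4;0 0 0.102 0 0 0 0.4;0 0 0.102 0 0 0 0.4")

```text
time: 38.05
tcp_pos: [0.6695, -0.1469, 0.0495]
tool_rot: [-3.141, 0.0, 0.645]
contact_force: [0.5, 0.0, -0.3]
opening: 0.602
finger_force: 0.0
```

Call:
drive_tool(rows="0 0 0 0 0 0 1;0 0 0 0 0 0 1;0 0 0 0 0 0 1;0 0 0 0 0 0 1;0 0 0 0 0 0 1;0 0 -0.1 0 0 0 1;0 0 -0.1 0 0 0 1;0 0 -0.1 0 0 0 1;0 0 -0.1 0 0 0 1;0 0 -0.1 0 0 0 1;0 0 -0.1 0 0 0 1;0 0 0 0 0 0 1;0 0 0 0 0 0 1")

```text
time: 39.35
tcp_pos: [0.6692, -0.1466, 0.1705]
tool_rot: [-3.141, 0.0, 0.645]
contact_force: [-0.6, 0.2, -2.7]
opening: 0.344
finger_force: 29.7
```

Call:
drive_tool(rows="0 0 0 0 0 0 1")

```text
time: 39.45
tcp_pos: [0.6685, -0.1464, 0.1691]
tool_rot: [-3.138, 0.002, 0.645]
contact_force: [-0.4, -1.3, -3.0]
opening: 0.341
finger_force: 29.7
```

```bash
python3 - <<'E'
from h import *
print('tray S4',sensors.get_state()['contact_force']);need(.575,-.324,.172,-5)
print('drawer-24');need(.496,.253,.172,-4.8)
b=snap('top','t11.png');a=snap('side','s11.png')
for o in cartons(b): print(o)
cv2.imwrite('pics/c11.png',np.hstack([cv2.resize(b[180:340,80:240],(400,400)),cv2.resize(b[190:330,400:540],(400,400))])[:,:,::-1])
E
```

```text
tray S4 [-0.398004   -1.25259055 -3.02066349]
turn 0.233 (yaw->-5.0) shift x -0.388 y 0.925 z -0.015
drawer-24
turn 0.232 (yaw->-4.8) shift x -1.027 y -1.918 z -0.015
{'px': (np.float64(492.0), np.float64(239.0)), 'c': (0.562, -0.406), 'wh': (85, 44), 'yaw': -5.5, 'n': 661, 'otsu': 104.0, 'v': array([ 59., 116., 140., 143., 146.])}
```

View pics/c11.png

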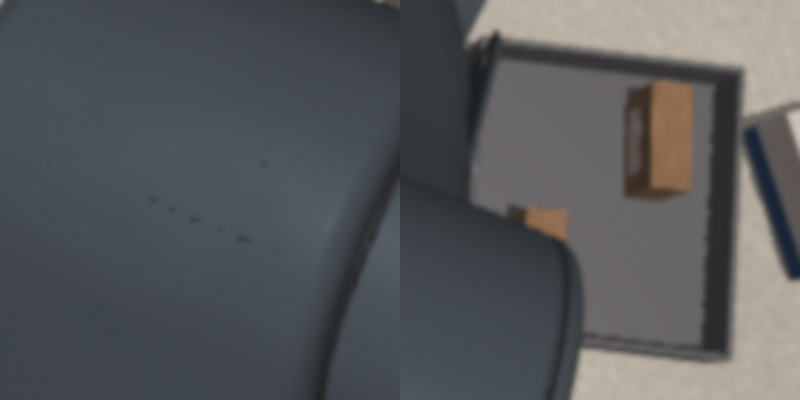

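It weighs about 2.9 N, so it is full and goes in the middle drawer slot, between the two already there. The tray crop shows its two cartons standing well apart.

Call:
drive_tool(rows="0 0 0 0 0 0.0464 1;0 0 0 0 0 0.0464 1;0 0 0 0 0 0.0464 1;0 0 0 0 0 0.0464 1;0 0 0 0 0 0.0464 1;-0.0805 -0.1475 0 0 0 0 1;-0.0805 -0.1475 0 0 0 0 1;-0.0805 -0.1475 0 0 0 0 1;-0.0805 -0.1475 0 0 0 0 1;-0.0805 -0.1475 0 0 0 0 1;-0.0805 -0.1475 0 0 0 0 1;-0.0805 -0.1475 0 0 0 0 1;-0.0805 -0.1475 0 0 0 0 1;-0.0805 -0.1475 0 0 0 0 1;-0.0805 -0.1475 0 0 0 0 1;-0.0805 -0.1475 0 0 0 0 1;-0.0805 -0.1475 0 0 0 0 1;-0.0805 -0.1475 0 0 0 0 1;0 0 0 0 0 0 1;0 0 0 0 0 0 1")

```text
time: 41.55
tcp_pos: [0.4929, 0.2532, 0.1702]
tool_rot: [3.141, 0.001, -0.082]
contact_force: [0.6, -0.1, -1.8]
opening: 0.343
finger_force: 29.7
```

```bash
python3 - <<'E'
from h import *
need(.492,.253,.0675,-4.8)
E
```

```text
turn 0.001 (yaw->-4.8) shift x -0.005 y 0.002 z 0.513
```

Call:
drive_tool(rows="0 0 0.08 0 0 0 1;0 0 0.08 0 0 0 1;0 0 0.08 0 0 0 1;0 0 0.08 0 0 0 1;0 0 0.08 0 0 0 1;0 0 0.07 0 0 0 1;0 0 0.038 0 0 0 1;0 0 0 0 0 0 1;0 0 0 0 0 0 0.56;0 0 0 0 0 0 0.56;0 0 0 0 0 0 0.56")

```text
time: 42.65
tcp_pos: [0.4939, 0.2528, 0.0695]
tool_rot: [-3.141, -0.001, -0.084]
contact_force: [-0.3, -0.0, 0.3]
opening: 0.427
finger_force: 0.0
```

Call:
drive_tool(rows="0 0 -0.1 0 0 0 0.56;0 0 -0.1 0 0 0 0.56;0 0 -0.1 0 0 0 0.56;0 0 -0.1 0 0 0 0.56;0 0 -0.1 0 0 0 0.56;0 0 -0.1 0 0 0 0.56;0 0.15 0 0 0 0 0.56;0 0.15 0 0 0 0 0.56;0 0.15 0 0 0 0 0.56;0 0.15 0 0 0 0 0.56;0 0.15 0 0 0 0 0.56;0 0.15 0 0 0 0 0.56;0 0.15 0 0 0 0 0.56;0 0.15 0 0 0 0 0.56;0 0.15 0 0 0 0 0.56;0 0.15 0 0 0 0 0.56")

```text
time: 44.25
tcp_pos: [0.4682, -0.0473, 0.1895]
tool_rot: [3.141, -0.001, -0.084]
contact_force: [-0.7, -0.3, -0.1]
opening: 0.439
finger_force: 0.0
```

```bash
python3 - <<'E'
from h import *
b=snap('top','t12.png');a=snap('side','s12.png')
cv2.imwrite('pics/c12.png',np.hstack([cv2.resize(b[80:380,60:530],(470,300)),np.zeros((300,0,3),np.uint8),cv2.resize(a[80:380,180:490],(310,300))])[:,:,::-1])
for o in cartons(b,z=.073): print(o['px'],o['c'],o['wh'],o['yaw'])
c=np.vstack([cv2.resize(b[200:350,70:250],(420,350)),]);c2=cv2.resize(a[60:240,180:320],(300,350));
cv2.imwrite('pics/c12.png',np.vstack([np.hstack([c,c2]),cv2.resize(b[160:380,250:570],(364,250)).copy() if 0 else np.hstack([cv2.resize(b[160:380,250:570],(364,250)),cv2.resize(a[190:480,200:520],(356,250))])])[:,:,::-1])
E
```

```text
(np.float64(449.0), np.float64(282.0)) (0.468, -0.304) (78, 39) -5.8
(np.float64(146.0), np.float64(275.0)) (0.482, 0.297) (79, 42) -5.7
(np.float64(200.0), np.float64(268.0)) (0.495, 0.193) (78, 36) -4.9
(np.float64(173.0), np.float64(268.0)) (0.496, 0.245) (79, 39) -6.1
(np.float64(492.0), np.float64(239.0)) (0.559, -0.399) (84, 43) -5.4
```

View pics/c12.png

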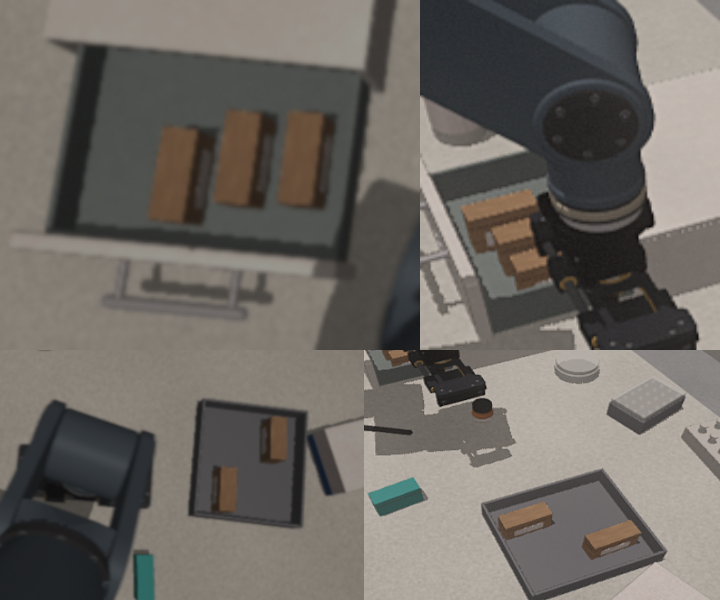

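The three full cartons stand in the drawer at top-view pixels (146,275), (173,268) and (200,268). The two empties are in the tray at (449,282) and (492,239), and no brown is left on the bench. The jar and dishes are untouched. Now shut the drawer by its handle.

```bash
python3 - <<'E'
from h import *
need(.369,.292,.187,84.8)
E
```

```text
turn -0.499 (yaw->84.8) shift x 1.653 y -0.652 z 0.013
```

Call:
drive_tool(rows="0 0 0 0 0 -0.0454 0.65;0 0 0 0 0 -0.0454 0.65;0 0 0 0 0 -0.0454 0.65;0 0 0 0 0 -0.0454 0.65;0 0 0 0 0 -0.0454 0.65;0 0 0 0 0 -0.0454 0.65;0 0 0 0 0 -0.0454 0.65;0 0 0 0 0 -0.0454 0.65;0 0 0 0 0 -0.0454 0.65;0 0 0 0 0 -0.0454 0.65;0 0 0 0 0 -0.0454 0.65")

```text
time: 45.45
tcp_pos: [0.4682, -0.0451, 0.1894]
tool_rot: [3.141, -0.0, 1.491]
contact_force: [-0.8, 0.5, 0.7]
opening: 0.352
finger_force: 0.0
```

Call:
drive_tool(rows="0.1378 -0.0543 0 0 0 0 0.65;0.1378 -0.0543 0 0 0 0 0.65;0.1378 -0.0543 0 0 0 0 0.65;0.1378 -0.0543 0 0 0 0 0.65;0.1378 -0.0543 0 0 0 0 0.65;0.1378 -0.0543 0 0 0 0 0.65;0.1378 -0.0543 0 0 0 0 0.65;0.1378 -0.0543 0 0 0 0 0.65;0.1378 -0.0543 0 0 0 0 0.65;0.1378 -0.0543 0 0 0 0 0.65;0.1378 -0.0543 0 0 0 0 0.65;0.1378 -0.0543 0 0 0 0 0.65;0 0 0 0 0 0 0.65")

```text
time: 46.75
tcp_pos: [0.3653, 0.2977, 0.1895]
tool_rot: [3.141, -0.002, 1.49]
contact_force: [-0.0, -0.9, 0.0]
opening: 0.351
finger_force: 0.0
```

```bash
python3 - <<'E'
from h import *
need(.369,.292,.087,84.8)
E
```

```text
turn 0.003 (yaw->84.8) shift x -0.027 y 0.021 z 0.512
```

Call:
drive_tool(rows="-0.027 0.021 0 0 0 0.003 0.65;0 0 0.1 0 0 0 0.65;0 0 0.1 0 0 0 0.65;0 0 0.1 0 0 0 0.65;0 0 0.1 0 0 0 0.65;0 0 0.1 0 0 0 0.65;0 0 0.012 0 0 0 0.65;0 0 0 0 0 0 1;0 0 0 0 0 0 1;0 0 0 0 0 0 1;0 0 0 0 0 0 1;0 0 0 0 0 0 1")

```text
time: 47.95
tcp_pos: [0.3712, 0.2889, 0.0876]
tool_rot: [3.14, -0.001, 1.476]
contact_force: [0.2, -2.2, 5.3]
opening: 0.119
finger_force: 30.0
```

Call:
drive_tool(rows="0 0.02 0 0 0 0 1;0 0.04 0 0 0 0 1;0 0.05 0 0 0 0 1;0 0.05 0 0 0 0 1;0 0.05 0 0 0 0 1;0 0.05 0 0 0 0 1;0 0.05 0 0 0 0 1;0 0.05 0 0 0 0 1;0 0.05 0 0 0 0 1;0 0.05 0 0 0 0 1;0 0.05 0 0 0 0 1;0 0.05 0 0 0 0 1;0 0.05 0 0 0 0 1;0 0.05 0 0 0 0 1;0 0.04 0 0 0 0 1;0 0.03 0 0 0 0 1;0 0.02 0 0 0 0 1;0 0.01 0 0 0 0 1;0 0 0 0 0 0 1;0 0 0 0 0 0 1")

```text
time: 49.95
tcp_pos: [0.5225, 0.2746, 0.0877]
tool_rot: [3.14, -0.001, 1.476]
contact_force: [-0.5, 0.5, 4.8]
opening: 0.112
finger_force: 30.0
```

Call:
drive_tool(rows="0 0.01 0 0 0 0 1;0 0.01 0 0 0 0 1;0 0 0 0 0 0 1")

```text
time: 50.25
tcp_pos: [0.5261, 0.2742, 0.0877]
tool_rot: [3.141, -0.001, 1.475]
contact_force: [0.0, 0.2, 6.0]
opening: 0.113
finger_force: 30.0
```

Call:
drive_tool(rows="0 0.01 0 0 0 0 1;0 0.01 0 0 0 0 1;0 0 0 0 0 0 1")

```text
time: 50.55
tcp_pos: [0.5298, 0.2739, 0.0876]
tool_rot: [3.141, -0.0, 1.475]
contact_force: [-1.9, -0.3, 5.5]
opening: 0.114
finger_force: 30.0
```

Call:
drive_tool(rows="0 0.01 0 0 0 0 1;0 0.01 0 0 0 0 1;0 0 0 0 0 0 1")

```text
time: 50.85
tcp_pos: [0.5299, 0.2738, 0.0876]
tool_rot: [-3.134, 0.001, 1.475]
contact_force: [-8.0, 1.7, 10.8]
opening: 0.114
finger_force: 30.0
```

Stop reached: 159 mm of travel, with force building against it. Release and retreat.

Call:
drive_tool(rows="0 -0.01 0 0 0 0 1;0 0 0 0 0 0 0.75;0 0 0 0 0 0 0.75;0 0 0 0 0 0 0.75;0 0 -0.1 0 0 0 0.75;0 0 -0.1 0 0 0 0.75;0 0 -0.1 0 0 0 0.75;0 0 -0.1 0 0 0 0.75;0 0 -0.1 0 0 0 0.75;0 0 -0.1 0 0 0 0.75;-0.1 -0.15 0 0 0 0 0.75;-0.1 -0.15 0 0 0 0 0.75;-0.1 -0.15 0 0 0 0 0.75;-0.1 -0.15 0 0 0 0 0.75;0 0 0 0 0 0 0.75;0 0 0 0 0 0 0.75")

```text
time: 52.45
tcp_pos: [0.4048, 0.205, 0.2069]
tool_rot: [3.141, -0.0, 1.475]
contact_force: [0.7, 0.3, 0.0]
opening: 0.249
finger_force: 0.0
```

```bash
python3 - <<'E'
from h import *
b=snap('top','t13.png');a=snap('side','s13.png')
for o in cartons(b): print(o['px'],o['c'],o['wh'],o['yaw'])
cv2.imwrite('pics/c13.png',np.hstack([cv2.resize(b[60:360,60:560],(450,270)),cv2.resize(a[60:480,180:500],(350,459))[:270*1] ])[:,:,::-1])
E
```

```text
(np.float64(449.0), np.float64(282.0)) (0.469, -0.312) (80, 33) -6.0
(np.float64(494.0), np.float64(238.0)) (0.56, -0.411) (89, 40) -14.3
```

View pics/c13.png

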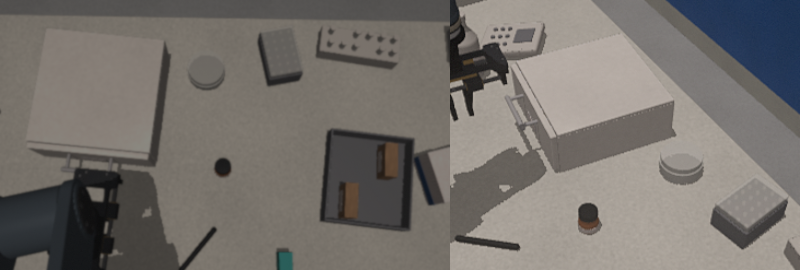

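The drawer is flush shut. Both empties stand in the tray at (449,282) and (494,238), the jar and dishes are in place, and the gripper is clear. Handing in.

```bash
python3 -c "
from cell import order
print(order.close_job())"
```

```text
the job is handed in; nothing more can be done
None
```

I found and weighed five cartons and handed the job in: three full ones in the drawer, shut to its stop, and two empty ones in the tray, with jar and dishes undisturbed. The deepest strip of the drawer stays under the unit's top, so I could not rule out a carton hidden there. The hand-in returned no verdict.

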